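Seat a flat tin in its opening cradle and shut the keeper

TASK

Slide the flat food tin along the table, without lifting it, between the flared wooden rails of the tin cradle and push it fully home against the rubber buffer, pressing steadily with about 10 N for a moment but never ramming it (stay below 20 N). Then swing the steel keeper bar fully shut across the mouth behind the tin and let go, leaving the other things on the table where they stand.

Things in the scene. Friction and masses are not known exactly. Their poses are not given: they have to be found in the camera images.
- flat_tin: flat round food tin, diameter 86 mm, height 40 mm, about 0.23 kg, standing loose on the table; too wide to pinch for most grippers, it is pushed. Origin at the centre of its underside, z up; its yaw means nothing.
- cradle: tin cradle of pale wood, fixed to the table, open below so that a tin slides in on the table. Origin on the table, on the centre line, at the throat where the flared rails become parallel; +x points INTO the cradle (the way the tin is pushed), y to the left of that, z up. Rails 24 mm high, 14 mm thick; parallel inner faces 90.4 mm apart, up to a cross beam (36 mm high) at x = 106 mm.
- mouth (a point): centre of the cradle's flared mouth, on the table, cradle x = -70 mm; the inner faces of the rails are 160 mm apart here and converge straight to 90.4 mm at the throat (x = 0)
- seat (a point): mid-point of the range in which a seated tin's centre lies: on the table, centre line, cradle x = 20 mm. The rubber buffer inside the cradle (52 mm wide, 5 to 35 mm high) is set by a screw with its face from 53 to 73 mm past the throat; the setting changes each time and is not reported, so a seated tin's centre lies at x = 10 to 30 mm: it must be felt
- buffer_line (a point): point on the centre line 63 mm past the throat, 20 mm up: the middle of the range of settings of the buffer's face (+-10 mm), not its actual place. Pushed, the buffer yields about 1 mm per 6 N, at most 5.5 mm, and springs back on release. A push of 5 N or more for 0.2 s seats the tin; over 20 N between tin and cradle is too hard
- keeper (a joint): angle of the steel keeper bar about its upright hinge, rad: 0 = shut, straight across the mouth (along the cradle's y); grows to at most 1.95 as it swings open, anticlockwise from above, out in front of the cradle. It starts between 1.66 and 1.92 and stays where it is left (friction under 1 N at the knob)
- keeper_hinge (a point): on the keeper's upright hinge axis, 33 mm above the table, at cradle x = -47, y = -88 mm. The bar is 12 mm wide, ends 166 mm from here and lies 28 to 38 mm above the table, passing over the rails; shut, its inner face is at cradle x = -41 mm, so it shuts only behind a tin pushed far enough in
- keeper_knob (a point): middle of the upright black round knob on the keeper bar, 135 mm from the hinge axis; knob diameter 15 mm, from 38 to 65 mm above the table, this point 52 mm above the table
- tall_tin: taller, narrower food tin, 76 mm across, 58 mm high, a bystander at the right; origin at the centre of its underside
- shaker: salt shaker, 44 mm across, 90 mm high, a bystander near the right front; origin at the centre of its underside
- small_cup: small white espresso cup with a handle, 62 x 92 x 51 mm, a bystander at the far left; origin at the centre of its underside
Not all that is in view belongs to the job. What is shaped like the flat_tin but turquoise is not meant.

How it is judged:
On the way, in this order (a step that is already met when the one before it is completed fails the run):
1. the flat tin is pressed home on the buffer with at least 5 N for 0.2 s (x of flat_tin in the frame of cradle above 0.008 m and contact force between flat_tin and cradle above 5 N), for 0.2 s.
2. the keeper is shut behind the tin (value of joint keeper below 0.08 rad and x of flat_tin in the frame of cradle above 0.007 m), for 0.1 s.
At the end, for the whole second after the job is handed in: The flat tin stands upright and still between the parallel rails, its centre 7 to 36 mm past the throat and within 3.5 mm of the centre line, and the keeper is shut behind it (within 0.08 rad) (all of step 2 and x of flat_tin in the frame of cradle below 0.036 m and y of flat_tin in the frame of cradle between -0.0035 and 0.0035 m and angle between flat_tin's own z axis and vertical below 0.05 rad and linear speed of flat_tin below 0.01 m/s); the robot touches nothing.
It fails at once if the tin is rammed: more than 20 N between the tin and the cradle (contact force between flat_tin and cradle above 20 N).
It fails at once if the flat tin is lifted more than 15 mm off the table (height (world z) of flat_tin above 0.015 m).
It fails at once if a bystander is moved more than 20 mm (distance of any of tall_tin, shaker, small_cup from where it was at the start of the episode above 0.02 m).
It also fails if it takes over 72 s, if anything falls off the work surface, if the arm or the gripper's body presses on something with over 40 N, if the wrist force passes 120 N, or if a joint passes its speed limit or range.

ROBOT

A 6-joint arm with a two-finger parallel gripper is mounted at the origin on the work surface; the furniture and walls round the work are solid. World frame = base frame: x ahead of the robot, y to its left, z up, the work surface at z = 0. Lengths are in m, angles in rad, forces in N, time in s.
With the tool pointing down it reaches from about 0.25 to 0.775 m from the base axis. Payload 4 kg.
Tool frame: the origin (TCP) lies at the very end of the fingers, on their centre line; the grasp point (between the pads) lies 19 mm behind it (env.grip_point_offset is the distance from the TCP to the grasp point, in m); z points along the fingers, y is the line along which they close (so a half turn about z gives the same grasp; the last joint's range is limited). The gripper opens to 94 mm and grips with 3 to 60 N. Pads are 16 mm wide; open, the fingers measure 119 mm over their backs; the gripper's body (75 mm by 177 mm) begins 78 mm behind the grasp point.
Start: joints at [1.073, 0.087, 1.371, -0, 1.684, -0.103], TCP at [0.212, 0.508, 0.206] pointing down, gripper open.
Joint ranges: [-3.1, 3.1], [-0.76, 2.03], [0.27, 2.55], [-1.08, 4.22], [0.17, 2.65], [-2.57, 2.57]. Speed limits (rad/s): [2.79, 2.79, 3.14, 3.14, 3.14, 3.14].

INTERFACE

Orientations are given as a rotation vector (axis times angle).
In Python, from rig import env, camera gives the robot as it stands.
- The arm moves only by the shell command python3 -m inch 'ROWS' [OPENING]. ROWS is JSON, a list of rows, each a list of 4 numbers: the shift along the tool's x, y, z in cm, then the turn about the tool's z in rad. A call has 1 to 5 rows; each row is the pose to reach, as a shift and turn from the pose commanded when the call began, along the tool's axes at that moment; what a row does not reach only later rows make up. A row lasts 1/10 s, in which the tool goes at most 50 mm and 8.59 degrees, less where a joint would pass 70% of its speed; a pose out of reach is approached as far as the arm can. A call with a gripper value outside its range is refused whole. OPENING is the gripper's target within -1 to 1 (fully open at 1, half-way at 0, shut at -1), set as the call begins (- or left out, the last holds). The fingers move at their own pace and stop on an object; the grip force is fixed at half the most. Time passes only in rows, so rows that repeat a pose let the fingers close. It gives the time, the measured TCP pose, the force, the opening and the grip force at its end, in the units of the state.
- env.state(): the state, without advancing time (a new reading comes with each control period).
- camera(name): name is "scene" or "side" or "wrist"; returns a dict with "image" (420x560x3 uint8, red, green, blue), "z_map" (420x560 float32, m along the optical axis (not along the pixel's ray), 0 where there is no reading), "fx", "fy", "cx", "cy" (pixels), "rvec" (rotation vector, rad) and "tvec" (3), from world to camera coordinates, as OpenCV has them. Camera axes: x right, y down, z forward; pixel columns grow to the right and rows downward; lengths in m; the calibration is good to about 2 mm. A picture is of the moment at which its call begins.
- env.sign_off(): hands the job in; it is judged then, once.
The state is a dict: "clock": time; "q": joint angles; "qvel": joint speeds; "effort": joint torques, N m; "position": TCP position; "eef_rot": TCP orientation; "ft_force": force on the tool from outside, world axes, zero at the start; "torque": the same for the moment, N m; "width": finger opening in m; "grasp_force": force on a finger pad.
Only numpy, scipy, OpenCV 4.12 (cv2) and the standard library are available. Lean on these libraries where they do the work, as an engineer would, in place of code of your own. Each camera call takes 0.05 s, during which the arm holds its last target. There are 200 camera calls.

## Working session

There is one attempt and no reset: what is moved stays moved. The work goes in short steps, Python scripts to look and compute and a shell command to move; the robot and the scene stay as the last step left them, time stands still between calls to the robot, and variables do not carry over. Pictures are saved under pics/ and viewed, at most 10 in all, crops included, and the job is handed in when it is done.

```bash
mkdir -p pics; ls
python3 - <<'E'
from rig import env,camera
import cv2,numpy as np
for n in ("scene","side"):
    c=camera(n); cv2.imwrite(f"pics/{n}0.png",c["image"][:,:,::-1]); np.savez(f"{n}0.npz",**c)
    R=cv2.Rodrigues(np.array(c["rvec"]))[0]; print(n,c["fx"],c["cx"],c["cy"],(-R.T@np.array(c["tvec"])).round(3),R[2].round(2))
print(env.state())
E
```

```text
pics
scene 515.6012703453107 271.61193976116743 207.932199974397 [-0.09  -0.824  0.863] [ 0.47  0.62 -0.63]
side 410.11723111022434 276.4645161968407 205.1732984072109 [0.424 1.011 0.538] [ 0.06 -0.9  -0.43]
{'clock': 0.1, 'q': array([ 1.07290053e+00,  8.78898710e-02,  1.37210719e+00,  1.48932745e-05,
        1.68360919e+00, -1.03103406e-01]), 'qvel': array([-0.00068998, -0.00117285, -0.00417498, -0.00032901, -0.00102753,
       -0.00100748]), 'effort': array([ 2.47960772e-03, -3.41251552e+01, -3.03302014e+01,  7.19899801e-02,
        3.03295429e-02, -9.72342173e-05]), 'position': array([0.21129971, 0.50724897, 0.20441437]), 'eef_rot': array([-6.15996463e-01, -3.07998544e+00,  3.01374730e-03]), 'ft_force': array([0.51935892, 0.18518043, 0.01118116]), 'torque': array([-0.05968399, -0.01400221, -0.00759615]), 'grasp_force': 0.0, 'width': 0.09372983463990732}
```

View pics/scene0.png

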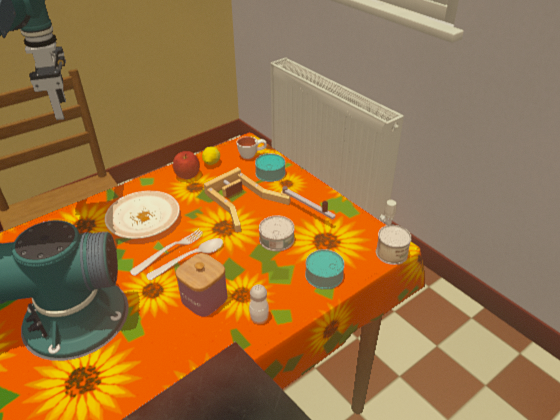

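View pics/side0.png

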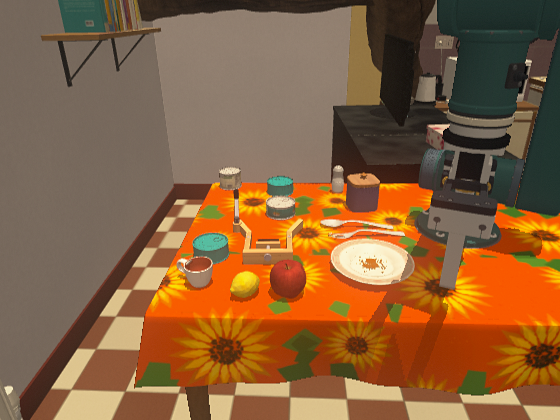

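The scene view shows the pale-lidded, label-sided flat tin at about (277,233). There are turquoise lookalikes at (270,167) and (325,268), and the tall tin is at (394,243). The cradle is around (235,195), with its mouth towards the lower right, and the knob is at (325,207). The grey low tin (277,233) fits flat_tin: it isn't turquoise, and it is flatter than the tall tin. I'll confirm it in an enlarged crop and from the measured height.

```bash
cat > h.py <<'E'
import numpy as np,cv2
def load(n): return dict(np.load(n))
def cloud(c):
    z=c["z_map"]; v,u=np.indices(z.shape)
    P=np.stack([(u-c["cx"])/c["fx"]*z,(v-c["cy"])/c["fy"]*z,z],-1)
    R=cv2.Rodrigues(c["rvec"])[0]
    W=(P-c["tvec"])@R; W[z==0]=np.nan
    return W
def ray(c,u,v,h):
    R=cv2.Rodrigues(c["rvec"])[0]; o=-R.T@c["tvec"]
    d=R.T@np.array([(u-c["cx"])/c["fx"],(v-c["cy"])/c["fy"],1]); return o+d*(h-o[2])/d[2]
E
python3 - <<'E'
from h import *
T=np.zeros((600,800,3),np.uint8)  # top-down: 1px=1mm ; col = 400 - y*1000.. 
for n in ("side","scene"):
    c=load(n+"0.npz"); W=cloud(c)
    ok=(W[...,2]>-0.01)&(W[...,2]<0.12)&(W[...,0]>.2)&(W[...,0]<.8)&(abs(W[...,1])<.4)
    w=W[ok]; col=c["image"][ok][:,::-1]
    r=((.8-w[:,0])*1000).astype(int).clip(1,598); k=((.4-w[:,1])*1000).astype(int).clip(1,798)
    for a in(-1,0,1):
        for b in(-1,0,1): T[r+a,k+b]=col
cv2.imwrite("pics/top.png",T)
c=load("scene0.npz")
cv2.imwrite("pics/crop.png",cv2.resize(c["image"][130:290,180:380][:,:,::-1],None,fx=4,fy=3.75,interpolation=3)[:600])
W=cloud(c)
for p in [(277,228),(325,207),(325,262),(270,162),(394,234),(241,228),(210,190)]:
    print(p,W[p[1],p[0]].round(3))
E
```

```text
(277, 228) [ 0.483 -0.081  0.039]
(325, 207) [ 0.615 -0.108  0.055]
(325, 262) [ 0.495 -0.24   0.04 ]
(270, 162) [0.643 0.155 0.04 ]
(394, 234) [ 0.666 -0.286  0.06 ]
(241, 228) [ 0.44   0.013 -0.001]
(210, 190) [0.447 0.165 0.027]
```

View pics/top.png

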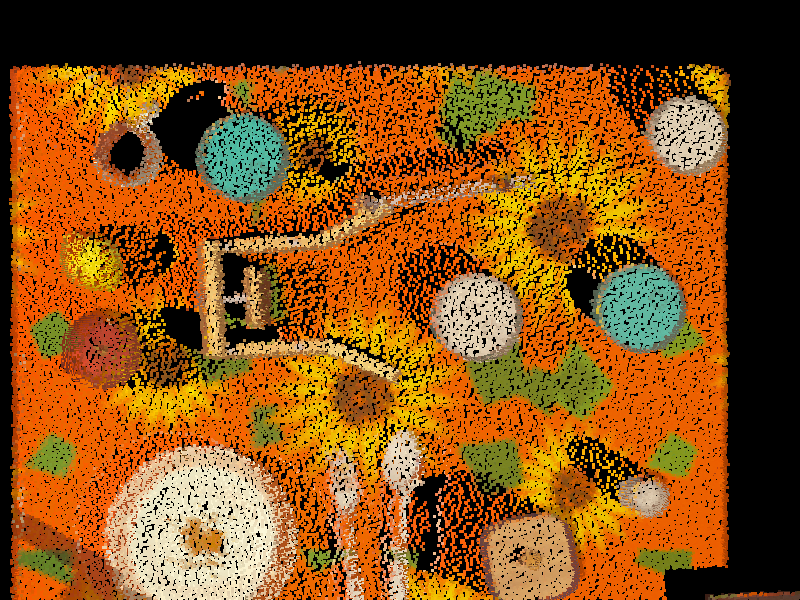

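View pics/crop.png

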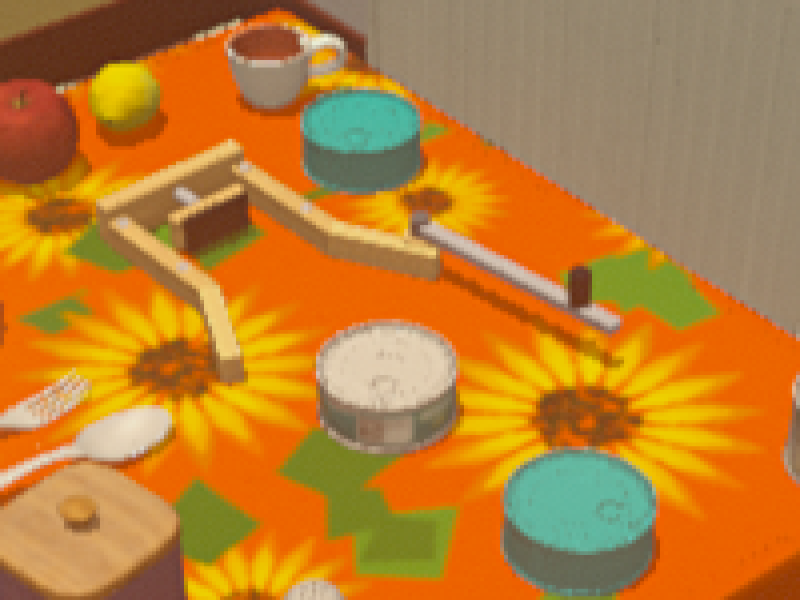

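The crop confirms it: the undyed low tin at crop (388,390), top at z 0.039 m, is flat_tin, and the turquoise ones aren't meant. The keeper's knob is at crop (580,287). The top map puts the tin at about (0.484,-0.078), with the cradle opening towards -y. Next I'll fit the poses precisely.

Run:
```python
from h import *
from rig import env
P=[];C=[]
for n in("scene","side"):
    c=load(n+"0.npz");W=cloud(c); ok=np.isfinite(W[...,0]); P.append(W[ok]);C.append(c["image"][ok])
    w=W[ok]; im=c["image"][ok].astype(int)
    def box(x0,x1,y0,y1,z0,z1): return w[(w[:,0]>x0)&(w[:,0]<x1)&(w[:,1]>y0)&(w[:,1]<y1)&(w[:,2]>z0)&(w[:,2]<z1)]
    t=box(.42,.55,-.14,-.02,.034,.046); cc,r=cv2.minEnclosingCircle(t[:,:2].astype(np.float32)); print(n,"tin",np.round(cc,4),round(r,4),t[:,2].mean().round(4),len(t))
    def line(b,rel=None):
        q=b[:,:2].astype(np.float32); vx,vy,x,y=cv2.fitLine(q,cv2.DIST_HUBER,0,.01,.01).ravel()
        if vy<0:vx,vy=-vx,-vy
        return np.array([vx,vy]),np.array([x,y]),len(q)
    def isect(a,b):
        s=np.linalg.solve(np.c_[a[0],-b[0]],b[1]-a[1]); return a[1]+s[0]*a[0]
    Rf=line(box(.54,.58,.09,.175,.019,.029)); Lf=line(box(.435,.47,.09,.175,.019,.029))
    Rr=line(box(.56,.61,.03,.06,.019,.027)); Lr=line(box(.41,.46,.01,.06,.019,.027))
    for l in(Rf,Lf,Rr,Lr): print(" line",np.degrees(np.arctan2(l[0][1],l[0][0])).round(2),l[1].round(4),l[2])
    print(" kinks R,L",isect(Rf,Rr).round(4),isect(Lf,Lr).round(4))
    bm=box(.43,.58,.17,.22,.031,.041); l=line(bm);print(" beam",l[0].round(4),l[1].round(4),l[2],bm[:,1].min())
    k=box(.55,.68,-.16,-.03,.043,.07); print(" knob",k.mean(0).round(4),k.min(0).round(4),k.max(0).round(4),len(k))
s=env.state();R=cv2.Rodrigues(s["eef_rot"])[0];print(R.round(3))
```

```text
scene tin [ 0.483  -0.0771] 0.0464 0.0395 736
 line 92.24 [0.5524 0.1411] 121
 line 92.26 [0.4494 0.132 ] 122
 line 136.27 [0.5774 0.0411] 32
 line 62.25 [0.4366 0.034 ] 49
 kinks R,L [0.5554 0.0621] [0.4521 0.0634]
 beam [0.9991 0.0418] [0.4991 0.1843] 211 0.17092525674549308
 knob [ 0.6137 -0.1015  0.0563] [ 0.6034 -0.1162  0.0433] [ 0.6226 -0.0381  0.07  ] 70
side tin [ 0.4837 -0.0758] 0.0451 0.0361 302
 line 92.45 [0.5554 0.1287] 86
 line 93.2 [0.4512 0.1276] 76
 line 158.53 [0.5813 0.0469] 60
 line 60.29 [0.4354 0.035 ] 60
 kinks R,L [0.5586 0.0558] [0.4545 0.0684]
 beam [0.999  0.0445] [0.5092 0.1934] 231 0.18155272766091116
 knob [ 0.6155 -0.0958  0.0543] [ 0.6093 -0.1031  0.0431] [ 0.6239 -0.0894  0.0647] 36
[[-0.923  0.385 -0.001]
 [ 0.385  0.923 -0.002]
 [ 0.    -0.002 -1.   ]]
```

```bash
cat > go.py <<'E'
import sys,numpy as np,cv2
from rig import env
s=env.state();R=cv2.Rodrigues(s["eef_rot"])[0];p=s["position"]
th=np.degrees(np.arctan2(R[1,0],R[0,0]))
print("t%.1f"%s["clock"],"pos",p.round(4),"th%.1f"%th,"F",s["ft_force"].round(1),"w%.3f"%s["width"],"q6 %.2f"%s["q"][5])
e=np.array([-.042,.9991]);l=np.array([-.9991,-.042]);T=np.array([.505,.0615])
print("TCP in cradle mm",((p[:2]-T)@e*1e3).round(1),((p[:2]-T)@l*1e3).round(1))
a=[float(v) for v in sys.argv[1:]]
for i in range(0,len(a),4):
    d=R.T@(np.array(a[i:i+3])-p)*100; t=(th-a[i+3]+180)%360-180
    print("row",d.round(2),np.radians(t).round(3))
E
python3 go.py .4856 -.1315 .2 92.4
```

```text
t0.1 pos [0.2113 0.5072 0.2044] th157.4 F [0.5 0.2 0. ] w0.094 q6 -0.10
TCP in cradle mm 457.7 274.7
row [-49.89 -48.41   0.53] 1.134
```

```bash
python3 -m inch '[[-18,-17.5,0,0],[-18,-17.5,0,0],[-18,-17.5,0,0],[-18,-17.5,0,0],[-18,-17.5,0,0]]' 0; python3 -m inch '[[-18,-17.5,0,0],[-18,-17.5,0,0],[-18,-17.5,0,0],[-18,-17.5,0,0],[-18,-17.5,0,0]]'; python3 go.py .4856 -.1315 .2 92.4
```

```text
clock: 0.6
position: [0.31, 0.276, 0.205]
eef_rot: [-0.615, -3.081, 0.001]
ft_force: [0.3, -0.1, 0.2]
width: 0.0576
grasp_force: 0.0
clock: 1.1
position: [0.4085, 0.0461, 0.2052]
eef_rot: [0.616, 3.08, 0.001]
ft_force: [1.5, 0.6, 0.3]
width: 0.0468
grasp_force: 0.0
t1.1 pos [0.4085 0.0461 0.2052] th157.4 F [1.5 0.6 0.3] w0.047 q6 -1.20
TCP in cradle mm -11.3 97.1
row [-13.95 -13.43   0.52] 1.134
```

```bash
python3 -m inch '[[-14,-13.4,0.5,0.15],[-14,-13.4,0.5,0.3],[-14,-13.4,0.5,0.45],[-14,-13.4,0.5,0.6],[-14,-13.4,0.5,0.7]]'; python3 -m inch '[[0,0,0,0.15],[0,0,0,0.3],[0,0,0,0.434],[0,0,0,0.434]]'; python3 go.py .4856 -.1315 .06 92.4 .4856 -.1315 .014 92.4
```

```text
clock: 1.6
position: [0.4867, -0.134, 0.1985]
eef_rot: [-1.649, -2.672, 0.003]
ft_force: [-0.3, 0.6, -0.5]
width: 0.0471
grasp_force: 0.0
clock: 2.0
position: [0.4858, -0.1295, 0.1998]
eef_rot: [-2.173, -2.267, 0.001]
ft_force: [-0.3, -1.6, -0.1]
width: 0.0467
grasp_force: 0.0
t2.0 pos [ 0.4858 -0.1295  0.1998] th92.4 F [-0.3 -1.6 -0.1] w0.047 q6 -0.42
TCP in cradle mm -190.0 27.2
row [-2.100e-01 -1.000e-02  1.398e+01] 0.0
row [-2.100e-01 -1.000e-02  1.858e+01] 0.0
```

Before the final descent I'll look from the wrist camera.

```bash
python3 -m inch '[[-0.3,0,5,0],[-0.3,0,10,0],[-0.3,0,13,0],[-0.3,0,15,0],[-0.3,0,15,0]]'
python3 - <<'E'
from rig import camera
from h import *
c=camera("wrist"); np.savez("wrist1.npz",**c); cv2.imwrite("pics/w1.png",c["image"][:,:,::-1])
E
python3 go.py .4856 -.1315 .014 92.4
```

```text
clock: 2.5
position: [0.4831, -0.1312, 0.0464]
eef_rot: [-2.166, -2.265, 0.005]
ft_force: [-0.3, 0.4, 0.3]
width: 0.0471
grasp_force: 0.0
t2.5 pos [ 0.4849 -0.1318  0.0489] th92.5 F [-0.2  0.1  0.8] w0.047 q6 -0.42
TCP in cradle mm -192.3 28.2
row [0.02 0.08 3.49] 0.002
```

View pics/w1.png

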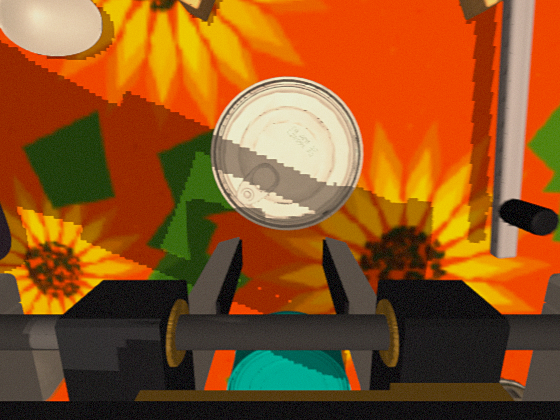

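The wrist view shows the tin centred at (286,153), with the fingertips at (232,240) and (332,240), so it is well centred between them. I'll descend and push.

```bash
python3 -m inch '[[0,0,2,0],[0,0,3.4,0],[0,0,3.4,0],[0.5,0,3.4,0],[1,0,3.4,0]]'; python3 -m inch '[[0.8,0.1,0,0],[1.6,0.4,0,0],[2.4,0.7,0,0],[3.2,1.0,0,0],[4,1.3,0,0]]';python3 -m inch '[[0.8,0.25,0,0],[1.6,0.5,0,0],[2.4,0.8,0,0],[3.2,1.1,0,0],[3.2,1.1,0,0]]'; python3 go.py
python3 - <<'E'
from rig import camera
from h import *
c=camera("scene"); np.savez("s2.npz",**c); W=cloud(c)
w=W[np.isfinite(W[...,0])]; t=w[(w[:,0]>.4)&(w[:,0]<.56)&(w[:,1]>-.12)&(w[:,1]<.08)&(w[:,2]>.035)&(w[:,2]<.045)]
print(t[:,:2].min(0),t[:,:2].max(0),len(t),t.mean(0))
c=camera("wrist"); np.savez("wrist2.npz",**c); cv2.imwrite("pics/w2.png",c["image"][:,:,::-1])
E
```

```text
clock: 3.05
position: [0.4866, -0.1224, 0.0177]
eef_rot: [2.173, 2.266, 0.002]
ft_force: [-0.8, 0.4, -0.1]
width: 0.0467
grasp_force: 0.0
clock: 3.55
position: [0.4979, -0.0819, 0.0173]
eef_rot: [2.173, 2.267, -0.001]
ft_force: [-1.3, -4.2, 4.4]
width: 0.0472
grasp_force: 2.8
clock: 4.05
position: [0.5075, -0.048, 0.0166]
eef_rot: [-2.173, -2.269, -0.003]
ft_force: [0.3, -2.2, 0.3]
width: 0.0471
grasp_force: 0.9
t4.0 pos [ 0.5075 -0.048   0.0166] th92.5 F [ 0.3 -2.2  0.3] w0.047 q6 -0.25
TCP in cradle mm -109.5 2.1
[ 0.46193086 -0.06150009] [0.54875838 0.0279575 ] 327 [ 0.50298021 -0.02353823  0.03977614]
```

View pics/w2.png

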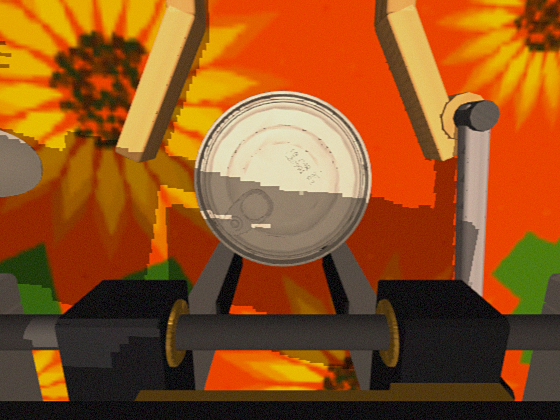

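The tin sits at (284,178) in the wrist view, right in front of the mouth. The rail ends are at (137,155) and (432,152), midpoint 285. This close view lets me refine the centre line.

Run:
```python
from h import *
e=np.array([-.042,.9991]);l=np.array([-.9991,-.042]);T=np.array([.505,.0615])
c=load("wrist2.npz");W=cloud(c); w=W[np.isfinite(W[...,0])]
X=(w[:,:2]-T)@e;Y=(w[:,:2]-T)@l
t=(abs(w[:,2]-.04)<.005)&(abs(Y)<.055)&(X<0)&(X>-.13)
# keep only tin top in front of fingers
(cx,cy),r=cv2.minEnclosingCircle(np.c_[X[t],Y[t]].astype(np.float32)); print("tin cradle",cx,cy,r,"zmean",w[t,2].mean())
m=(abs(w[:,2]-.024)<.004)
for x in np.arange(-.075,.03,.01):
    row=[]
    for s in(1,-1):
        k=m&(abs(X-x)<.004)&(s*Y>.03)&(s*Y<.1)
        row+= [k.sum(),*(np.percentile(Y[k],[3,97]).round(4) if k.any() else [])]
    print(round(x,3),row)
```

```text
tin cradle -0.07285712659358978 0.004389280918985605 0.05103649944067001 zmean 0.03621445547620524
-0.075 [np.int64(0), np.int64(0)]
-0.065 [np.int64(0), np.int64(5), np.float64(-0.0864), np.float64(-0.0859)]
-0.055 [np.int64(139), np.float64(0.0776), np.float64(0.0879), np.int64(111), np.float64(-0.0863), np.float64(-0.0784)]
-0.045 [np.int64(486), np.float64(0.0735), np.float64(0.089), np.int64(389), np.float64(-0.0859), np.float64(-0.0739)]
-0.035 [np.int64(493), np.float64(0.0684), np.float64(0.0841), np.int64(505), np.float64(-0.0829), np.float64(-0.0691)]
-0.025 [np.int64(525), np.float64(0.0635), np.float64(0.0792), np.int64(861), np.float64(-0.0926), np.float64(-0.0645)]
-0.015 [np.int64(558), np.float64(0.0586), np.float64(0.0743), np.int64(546), np.float64(-0.0747), np.float64(-0.059)]
-0.005 [np.int64(577), np.float64(0.0537), np.float64(0.0691), np.int64(579), np.float64(-0.0698), np.float64(-0.054)]
0.005 [np.int64(597), np.float64(0.0488), np.float64(0.0645), np.int64(605), np.float64(-0.0646), np.float64(-0.0489)]
0.015 [np.int64(585), np.float64(0.0456), np.float64(0.0595), np.int64(595), np.float64(-0.0598), np.float64(-0.0455)]
0.025 [np.int64(0), np.int64(0)]
```

```bash
sed -i 's/T=np.array(.*$/T=np.array([.5045,.0732])/' go.py; python3 -m inch '[[0.8,0.1,0,0],[1.6,0.2,0,0],[2.4,0.2,0,0],[3.2,0.2,0,0],[4,0.2,0,0]]' | grep force;  python3 go.py; python3 -m inch '[[0.7,0,0,0],[1.4,0,0,0],[2.1,0,0,0],[2.8,0,0,0],[3.2,0,0,0]]' | grep force; python3 go.py
```

```text
ft_force: [0.6, -2.7, -0.8]
grasp_force: 1.0
t4.7 pos [ 0.5066 -0.0084  0.0161] th92.4 F [ 0.6 -2.7 -0.8] w0.047 q6 -0.17
TCP in cradle mm -81.7 1.3
ft_force: [0.5, -2.1, 0.1]
grasp_force: 1.1
t5.2 pos [0.5057 0.0232 0.0164] th92.4 F [ 0.5 -2.1  0.1] w0.047 q6 -0.11
TCP in cradle mm -50.1 0.9
```

```bash
python3 -m inch '[[0.2,0.05,0,0],[0.4,0.1,0,0],[0.6,0.1,0,0],[0.8,0.1,0,0],[1.0,0.1,0,0]]' | grep ft_; python3 -m inch '[[0.1,0,0,0],[0.2,0,0,0],[0.3,0,0,0],[0.4,0,0,0],[0.5,0,0,0]]' | grep ft_; python3 go.py
```

```text
ft_force: [0.1, -1.3, -0.8]
ft_force: [-0.2, -1.8, -1.1]
t6.2 pos [0.5062 0.0376 0.0165] th92.4 F [-0.2 -1.8 -1.1] w0.047 q6 -0.08
TCP in cradle mm -35.7 -0.2
```

Tin centre is now about x=+8. I'll creep forward slowly, reading the force after each short call.

```bash
python3 -m inch '[[0.05,0,0,0],[0.1,0,0,0],[0.15,0,0,0],[0.2,0,0,0],[0.2,0,0,0]]' | grep ft_; python3 -m inch '[[0.05,0,0,0],[0.1,0,0,0],[0.15,0,0,0],[0.15,0,0,0]]' | grep ft_;  python3 go.py
```

```text
ft_force: [0.3, -2.5, -1.5]
ft_force: [-0.8, -1.4, -1.2]
t7.0 pos [0.506  0.0412 0.0165] th92.4 F [-0.8 -1.4 -1.2] w0.047 q6 -0.07
TCP in cradle mm -32.1 -0.2
```

```bash
python3 -m inch '[[0.05,0,0,0],[0.1,0,0,0],[0.1,0,0,0]]' | grep ft_;  python3 go.py
```

```text
ft_force: [-0.0, -2.4, -0.9]
t7.3 pos [0.5059 0.0421 0.0165] th92.4 F [-0.  -2.4 -0.9] w0.047 q6 -0.07
TCP in cradle mm -31.1 -0.1
```

```bash
cat > ok.py <<'E'
import sys
from rig import env
s=env.state();f=s["ft_force"][1];print("F",s["ft_force"].round(1),"y",s["position"][1].round(4));sys.exit(f<-4)
E
python3 -m inch '[[0.04,0,0,0],[0.08,0,0,0],[0.08,0,0,0]]' >/dev/null; python3 ok.py && python3 -m inch '[[0.04,0,0,0],[0.08,0,0,0],[0.08,0,0,0]]' >/dev/null && python3 ok.py && python3 -m inch '[[0.04,0,0,0],[0.08,0,0,0],[0.08,0,0,0]]' >/dev/null && python3 ok.py && python3 -m inch '[[0.04,0,0,0],[0.08,0,0,0],[0.08,0,0,0]]' >/dev/null && python3 ok.py && python3 -m inch '[[0.04,0,0,0],[0.08,0,0,0],[0.08,0,0,0]]' >/dev/null && python3 ok.py && python3 -m inch '[[0.04,0,0,0],[0.08,0,0,0],[0.08,0,0,0]]' >/dev/null && python3 ok.py
```

```text
F [-0.5 -0.7 -0.6] y 0.0429False
```

```bash
sed -i 's/sys.exit(f<-4)/sys.exit(int(f<-4))/' ok.py
python3 -m inch '[[0.04,0,0,0],[0.08,0,0,0],[0.08,0,0,0]]' >/dev/null; python3 ok.py && python3 -m inch '[[0.04,0,0,0],[0.08,0,0,0],[0.08,0,0,0]]' >/dev/null && python3 ok.py && python3 -m inch '[[0.04,0,0,0],[0.08,0,0,0],[0.08,0,0,0]]' >/dev/null && python3 ok.py && python3 -m inch '[[0.04,0,0,0],[0.08,0,0,0],[0.08,0,0,0]]' >/dev/null && python3 ok.py && python3 -m inch '[[0.04,0,0,0],[0.08,0,0,0],[0.08,0,0,0]]' >/dev/null && python3 ok.py && python3 -m inch '[[0.04,0,0,0],[0.08,0,0,0],[0.08,0,0,0]]' >/dev/null && python3 ok.py
```

```text
F [ 1.  -0.8 -1. ] y 0.0437
F [ 0.5 -0.8 -1.1] y 0.0445
F [-0.1 -1.1 -1.9] y 0.0453
F [ 0.2 -1.  -0.3] y 0.0461
F [-0.8 -1.3 -1.2] y 0.0468
F [ 0.4 -4.4 -0.6] y 0.0472
```

```bash
python3 -m inch '[[0.04,0,0,0],[0.08,0,0,0],[0.08,0,0,0]]' >/dev/null; python3 ok.py
```

```text
F [ 0.1 -5.3  0.2] y 0.0476
```

```bash
python3 -m inch '[[0.03,0,0,0],[0.07,0,0,0],[0.07,0,0,0]]' >/dev/null; python3 ok.py
```

```text
F [ 1.1 -6.5 -0.7] y 0.0478
```

```bash
python3 -m inch '[[0.05,0,0,0],[0.1,0,0,0],[0.1,0,0,0]]' >/dev/null; python3 ok.py
```

```text
F [ 0.2 -7.7 -0.4] y 0.0482
```

```bash
python3 -m inch '[[0.04,0,0,0],[0.07,0,0,0],[0.07,0,0,0]]' >/dev/null; python3 ok.py
```

```text
F [ -0.  -10.2  -0.4] y 0.0483
```

```bash
python3 -m inch '[[0.03,0,0,0],[0.03,0,0,0],[0.03,0,0,0],[0.03,0,0,0],[0.03,0,0,0]]' >/dev/null; python3 ok.py; python3 -m inch '[[-0.2,0,0,0],[-0.5,0,0,0],[-1.2,0,0,0],[-2.5,0,0,0],[-4,0,0,0]]' | grep ft_; python3 -m inch '[[-1,0,-2,0],[-1,0,-6,0],[-1,0,-10,0],[-1,0,-12,0],[-1,0,-12,0]]' | grep ft_
python3 - <<'E'
from rig import camera
from h import *
e=np.array([-.042,.9991]);l=np.array([-.9991,-.042]);T=np.array([.5045,.0732])
for n in("wrist","scene"):
    c=camera(n); np.savez(n+"3.npz",**c); W=cloud(c); w=W[np.isfinite(W[...,0])]
    if n=="wrist": cv2.imwrite("pics/w3.png",c["image"][:,:,::-1])
    X=(w[:,:2]-T)@e;Y=(w[:,:2]-T)@l
    t=(abs(w[:,2]-.04)<.0025)&(abs(Y)<.046)&(X<.075)&(X>-.05)
    print(n,"tin",[np.percentile(a[t],[1,50,99]).round(4) for a in(X,Y)],t.sum())
    k=(w[:,2]>.048)&(w[:,2]<.07)&(X<-.05)&(X>-.22)&(Y<-.05)&(Y>-.16)
    print(n,"knob",np.median(w[k],0).round(4) if k.any() else 0,k.sum())
E
python3 go.py
```

```text
F [-0.  -9.1 -0.2] y 0.0484
ft_force: [-0.4, -0.5, 0.5]
ft_force: [-0.4, -0.4, 0.2]
wrist tin [array([-0.0243,  0.0227,  0.0606]), array([-0.0405,  0.0037,  0.0443])] 564
wrist knob 0 0
scene tin [array([-0.0239,  0.0182,  0.0694]), array([-0.0419, -0.001 ,  0.0411])] 452
scene knob [ 0.6135 -0.1068  0.0619] 50
t12.2 pos [0.5075 0.0006 0.1359] th92.4 F [ 0.1 -0.2  0.1] w0.047 q6 -0.15
TCP in cradle mm -72.6 0.1
```

View pics/w3.png

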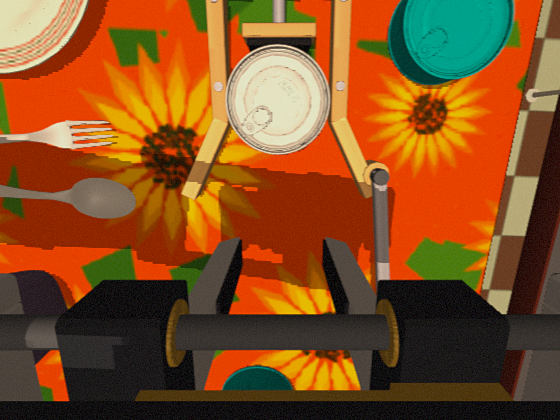

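The tin is seated at about (279,98) in the wrist view, against the buffer, and the mouth is clear. I'll go above the knob next.

```bash
python3 go.py .614 -.104 .12 98.3
```

```text
t12.2 pos [0.5075 0.0006 0.1359] th92.4 F [ 0.1 -0.2  0.1] w0.047 q6 -0.15
TCP in cradle mm -72.6 0.1
row [-10.89  10.21   1.59] -0.104
```

```bash
python3 -m inch '[[-3.5,3.3,0,-0.05],[-7,6.6,0,-0.1],[-10.9,10.2,0,-0.1],[-10.9,10.2,1.5,-0.1],[-10.9,10.2,1.5,-0.1]]' | grep ft_
python3 - <<'E'
from rig import camera
from h import *
c=camera("wrist"); np.savez("wrist4.npz",**c); cv2.imwrite("pics/w4.png",c["image"][:,:,::-1])
W=cloud(c);w=W[np.isfinite(W[...,0])]
k=(w[:,2]>.045)&(w[:,2]<.067)&(abs(w[:,0]-.614)<.03)&(abs(w[:,1]+.104)<.03);print(k.sum(),np.percentile(w[k],[2,50,98],axis=0).round(4) if k.any() else 0)
k=(w[:,2]>.034)&(w[:,2]<.042)&(abs(w[:,0]-.6)<.04)&(w[:,1]<.03)&(w[:,1]>-.1);print(cv2.fitLine(w[k][:,:2].astype(np.float32),3,0,.01,.01).ravel(),k.sum())
E
python3 go.py .614 -.104 .046 98.3
```

```text
ft_force: [-0.6, -0.2, -1.2]
386 [[ 0.6078 -0.1069  0.0473]
 [ 0.6142 -0.0989  0.0626]
 [ 0.6211 -0.0938  0.0642]]
t12.8 pos [ 0.6116 -0.1029  0.117 ] th98.1 F [-0.3 -0.5 -0.5] w0.047 q6 -0.40
TCP in cradle mm -180.5 -99.6
row [-0.17  0.28  7.1 ] -0.003Traceback (most recent call last):
  File "<stdin>", line 6, in <module>
cv2.error: OpenCV(4.12.0) /io/opencv/modules/imgproc/src/linefit.cpp:361: error: (-5:Bad argument) Unknown distance type in function 'fitLine2D'
```

View pics/w4.png

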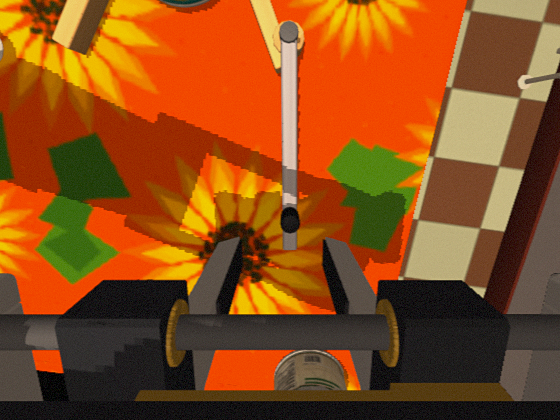

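The knob is at (290,218) in the wrist view, between the fingertips, and the bar leads up to the hinge at (288,32). I'll descend to cage the knob.

```bash
python3 -m inch '[[0,0.3,3,0],[0,0.3,6,0],[0,0.3,7,0],[0,0.3,7.1,0],[0,0.3,7.1,0]]' | grep ft_; python3 -m inch '[[0,0,0,0],[0,0,0,0],[0,0,0,0],[0,0,0,0]]' -0.4| grep -E "ft_|width"
python3 - <<'E'
import numpy as np
for p in range(0,97,12):
    a=np.radians(278.3-p); h=np.array([.5944,.0315]); d=np.array([np.cos(a),np.sin(a)]); k=h+.135*d+.006*np.array([d[1],-d[0]]); print(p,k.round(4),"th",98.3-p)
E
python3 go.py .6062 -.1033 .046 95 .5794 -.1061 .046 86.3 .5521 -.1029 .046 74.3
```

```text
ft_force: [-0.9, -0.2, 0.8]
ft_force: [0.9, 0.5, -0.6]
width: 0.0281
0 [ 0.608 -0.103] th 98.3
12 [ 0.5797 -0.1028] th 86.3
24 [ 0.5521 -0.0968] th 74.3
36 [ 0.5263 -0.0852] th 62.3
48 [ 0.5035 -0.0685] th 50.3
60 [ 0.4847 -0.0475] th 38.3
72 [ 0.4707 -0.0229] th 26.299999999999997
84 [0.4621 0.004 ] th 14.299999999999997
96 [0.4593 0.0321] th 2.299999999999997
t13.7 pos [ 0.6175 -0.1031  0.0512] th98.1 F [ 0.9  0.5 -0.6] w0.028 q6 -0.40
TCP in cradle mm -180.9 -105.5
row [ 0.14 -1.12  0.51] 0.055
row [ 0.25 -3.81  0.51] 0.206
row [ 0.95 -6.47  0.51] 0.416
```

```bash
python3 -m inch '[[0.15,-1,0.3,0],[0.3,-2.3,0.3,0.1],[0.55,-3.7,0.3,0.21],[1.0,-5.1,0.3,0.31],[1.55,-6.4,0.3,0.42]]' | grep ft_; python3 go.py .539 -.0915 .046 68.3 .5263 -.0852 .046 62.3 .5145 -.0775 .046 56.3 .5035 -.0685 .046 50.3 .4938 -.0585 .046 44.3
```

```text
ft_force: [0.7, 0.7, 0.1]
t14.2 pos [ 0.5514 -0.0967  0.0477] th73.8 F [0.7 0.7 0.1] w0.028 q6 0.01
TCP in cradle mm -171.7 -39.7
row [ 0.16 -1.34  0.16] 0.096
row [ 0.41 -2.73  0.16] 0.201
row [ 0.82 -4.08  0.16] 0.305
row [ 1.37 -5.39  0.16] 0.41
row [ 2.06 -6.6   0.16] 0.515
```

```bash
python3 -m inch '[[0.15,-1.35,0,0.1],[0.4,-2.7,0,0.2],[0.8,-4.1,0,0.3],[1.35,-5.4,0,0.41],[2.05,-6.6,0,0.51]]' | grep ft_
python3 - <<'E'
from rig import camera
from h import *
c=camera("wrist"); cv2.imwrite("pics/w5.png",c["image"][:,:,::-1])
E
python3 go.py .4847 -.0475 .046 38.3  .477 -.0355 .046 32.3  .4707 -.0229 .046 26.3 .466 -.0097 .046 20.3 .4621 .004 .046 14.3
```

```text
ft_force: [1.0, -0.7, 0.6]
t14.8 pos [ 0.492  -0.0574  0.0476] th44.5 F [-0.5  2.1  0.1] w0.028 q6 0.56
TCP in cradle mm -129.9 17.9
row [ 0.17 -1.22  0.16] 0.108
row [ 0.46 -2.61  0.16] 0.213
row [ 0.89 -3.95  0.17] 0.318
row [ 1.48 -5.22  0.17] 0.422
row [ 2.17 -6.47  0.17] 0.527
```

View pics/w5.png

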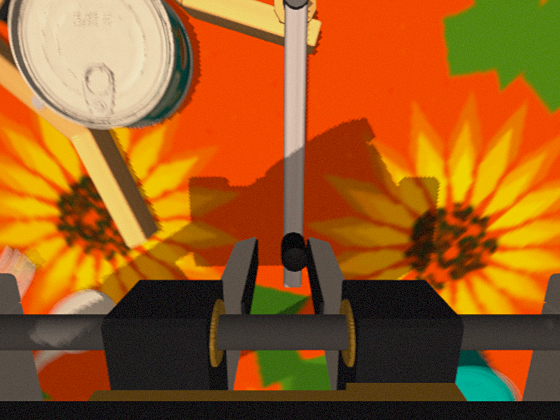

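The knob at (293,250) is caged and moving with the right finger. Carrying on round the arc.

```bash
python3 -m inch '[[0.15,-1.2,0,0.1],[0.45,-2.6,0,0.21],[0.9,-3.95,0,0.31],[1.5,-5.2,0,0.42],[2.15,-6.45,0,0.52]]' | grep ft_; python3 go.py .4602 .016 .046 8.3 .4593 .0255 .046 3.3 .4593 .0321 .046 2.3
```

```text
ft_force: [0.9, -0.3, -0.2]
t15.2 pos [0.4637 0.0019 0.0478] th14.9 F [ 0.9 -0.3 -0.2] w0.028 q6 1.19
TCP in cradle mm -69.6 43.8
row [ 0.02 -1.46  0.18] 0.115
row [ 0.18 -2.4   0.18] 0.202
row [ 0.35 -3.03  0.18] 0.22
```

```bash
python3 -m inch '[[0,-0.7,0,0.06],[0,-1.4,0,0.11],[0.1,-1.9,0,0.16],[0.2,-2.3,0,0.2],[0.2,-2.3,0,0.21]]' | grep ft_; python3 ok.py;  python3 -m inch '[[0,-0.1,0,0],[0,-0.2,0,0],[0,-0.3,0,0]]' | grep ft_; python3 go.py
```

```text
ft_force: [-0.1, 0.4, -0.4]
F [-0.1  0.4 -0.4] y 0.0249
ft_force: [0.5, -0.4, 2.1]
t16.1 pos [0.4594 0.0275 0.0476] th3.0 F [ 0.5 -0.4  2.1] w0.028 q6 1.45
TCP in cradle mm -43.8 46.9
```

```bash
python3 -m inch '[[0,-0.1,0,0],[0,-0.2,0,0],[0,-0.2,0,0]]' >/dev/null; python3 ok.py && python3 -m inch '[[0,-0.1,0,0],[0,-0.2,0,0],[0,-0.2,0,0]]' >/dev/null; python3 ok.py && python3 -m inch '[[0,-0.1,0,0],[0,-0.2,0,0],[0,-0.2,0,0]]' >/dev/null; python3 ok.py && python3 -m inch '[[0,-0.1,0,0],[0,-0.2,0,0],[0,-0.2,0,0]]' >/dev/null; python3 ok.py
```

```text
F [-0.1 -0.7 -0.1] y 0.0298
F [-0.5 -0.7  0. ] y 0.0319
F [-0.5 -5.5 -0.8] y 0.0326
F [-0.5 -5.5 -0.8] y 0.0326
```

The force rises to 5.5 N at the expected shut position, so I'll back off to centre the cage, lift clear and verify.

```bash
python3 -m inch '[[0,0.3,0,0],[0,0.8,0,0],[0,0.8,0,0],[0,0.8,-1,0],[0,0.8,-3,0]]' | grep ft_; python3 -m inch '[[0,0,-4,0],[0,0,-9,0],[-6,0,-12,0],[-10,0,-12,0],[-14,0,-12,0]]' | grep ft_
python3 - <<'E'
from rig import camera
from h import *
e=np.array([-.042,.9991]);l=np.array([-.9991,-.042]);T=np.array([.5045,.0732])
c=camera("scene"); cv2.imwrite("pics/s6.png",cv2.resize(c["image"][130:290,180:380][:,:,::-1],None,fx=4,fy=3.75))
for c in (c,camera("side")):
    W=cloud(c); w=W[np.isfinite(W[...,0])]; X=(w[:,:2]-T)@e;Y=(w[:,:2]-T)@l
    k=(w[:,2]>.046)&(w[:,2]<.068)&(abs(X+.047)<.04)&(abs(Y-.047)<.04); print("knob cradle",X[k].mean().round(4),Y[k].mean().round(4),k.sum())
    t=(abs(w[:,2]-.04)<.003)&(abs(Y)<.046)&(X<.075)&(X>-.03); print("tin",np.percentile(X[t],[1,99]).round(4),np.percentile(Y[t],[1,99]).round(4))
    b=(abs(w[:,2]-.037)<.004)&(abs(X+.047)<.03)&(Y>-.075)&(Y<.03)&(X<-.033);
    if b.sum()>10: print("bar slope",np.polyfit(Y[b],X[b],1).round(4),b.sum())
E
python3 go.py
```

```text
ft_force: [0.5, 0.0, 0.1]
ft_force: [-0.7, -0.5, 0.5]
knob cradle -0.0503 0.0463 46
tin [-0.0251  0.0682] [-0.0423  0.0402]
bar slope [-0.0063 -0.0491] 117
knob cradle -0.0407 0.0452 45
tin [-0.0238  0.0633] [-0.0414  0.0411]
bar slope [ 0.0069 -0.0409] 109
t18.1 pos [0.3165 0.0187 0.1993] th3.0 F [ 0.8  0.6 -0.6] w0.028 q6 1.40
TCP in cradle mm -46.6 190.2
```

View pics/s6.png

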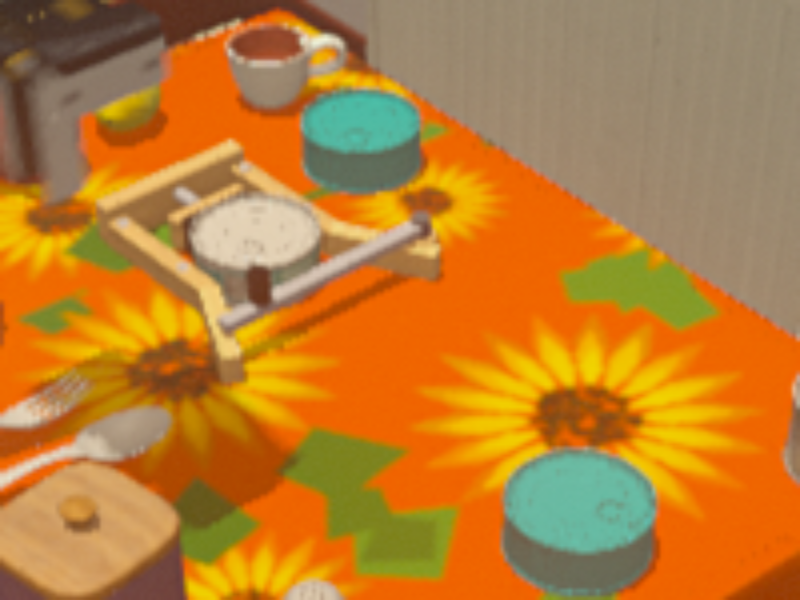

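The keeper bar lies straight across the mouth: it runs from (228,318) to (420,228) in the crop with a slope under 0.01 rad. The tin is seated at about x=20, y=0 mm, the bystanders are where they were, and the arm is clear.

```bash
python3 -c "
from rig import env
print(env.sign_off())"
```

```text
the job is handed in; nothing more can be done
None
```

I handed the job in with the flat tin seated on the buffer after a steady push of about 10 N, the keeper swung fully shut behind it, the bystanders undisturbed and the arm clear; the sign-off gave no verdict.

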